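# Run a settled polishing suspension on the touch mixer

### The job

The polishing suspension in the blue-capped round flask has settled. Take that flask out of the open drawer and stand it in the sprung ring cradle on top of the mixer, and push the drawer fully home past its detent with the white-capped flask left inside. Then press the blue-capped flask, kept upright, all the way down against the cradle's spring without leaning hard on the glass, and finish while still holding it pressed down: the mixer runs only as long as it is held.

Things in the scene. Friction and masses are not known exactly. Their poses are not given: they have to be found in the camera images.
- flask_blue: closed round amber glass flask with a ribbed BLUE screw cap, 0.10 to 0.18 kg, 92 mm high. Origin: centre of its flat underside, z up. Base diameter 28; bulb 56, widest 24 above the base; neck 20, from 50 to 70 above the base; cap 30, from 70 to 92. The flask to mix: starts upright in either of the drawer's two nests; lift it straight up.
- flask_white: closed round amber glass flask with a ribbed WHITE screw cap, 0.13 kg, 92 mm high. Origin: centre of its flat underside, z up. Base diameter 28; bulb 56, widest 24 above the base; neck 20, from 50 to 70 above the base; cap 30, from 70 to 92. Starts upright in the other nest, 84 mm aside, and stays there.
- drawer_unit: white bench drawer unit fixed to the desk, carcass 150 deep (x) x 220 wide x 126 mm high. Origin: centre of its underside; x points into it (yaw varies); the drawer comes out along -x. Drawer floor 14 mm above the desk, with a 12 mm black foam plate that has two 56 mm nest holes at y = +42 and -42, 42 mm behind the front's inner face; drawer side walls 64 mm high.
- drawer (a joint): how far the drawer stands out, m: 0 = home, front against the carcass; starts 0.092 out (limit 0.10). About 1.2 N of friction; at about 0.010 a spring roller catches and a push of some 9 N is needed to get over it; once it is past about 0.004 the roller draws the drawer home to 0 and keeps it there.
- drawer_front (a point): point on the outer face of the drawer's blue front, mid width, 98 mm above the desk; moves with the drawer. The front is 218 wide, 2 to 124 mm high, 12 thick, square to the unit's x. A bow handle (70 wide) stands 17 mm out at 38 mm height, a thin card frame lies at 52 to 76 mm; above 80 mm it is plain, good to push on along the unit's +x.
- mixer: white touch-run laboratory mixer fixed to the desk, 124 x 106 mm (x, y), 86 high without its cradle, black control panel on its -x side. Origin: centre of its underside; yaw varies. A black rubber ring cradle stands on a coil spring in the middle of its top.
- file_box: blue file box full of folders, fixed on the desk between the drawer unit and the mixer: 250 deep (x) x 120 wide (y) x 270 mm high, the folders a little higher. Origin: centre of its underside. Carry things round its front (nearer the robot) or well over it.
- cradle (a joint): how far the ring cradle is pressed down, m: 0 = up, 0.012 = on its stop. The spring resists with about 5 N at first and 12 N at the bottom; the flask's own weight does not move it. It comes back up when let go.
- cradle_seat (a point): centre of the flat pad inside the ring cradle, on which the flask's base stands; 115 mm above the desk when the cradle is up, moves down with it. The ring is 16 mm deep, 65 mm across outside, inside 48 mm wide at the pad and 58 at the rim: it centres the bulb with about 2 mm of play, and the flask stands in it by itself.
Mind the look-alikes: they are no part of the job. Leave any red look-alike of the flask_blue alone.

How it is judged:
On the way, in this order (a step that is already met when the one before it is completed fails the run):
1. the blue-capped flask has been lifted out of the drawer (height (world z) of flask_blue above 0.09 m), for 0.1 s.
2. the drawer has been pushed home past its detent (value of joint drawer below 0.003 m), for 0.3 s.
At the end, for the whole second after the job is handed in: Blue-capped flask upright (within 0.12 rad) with its base within 6 mm of the cradle pad, cradle pressed down more than 9 of its 12 mm, fingers touching the flask with over 3 N, flask bearing on the cradle with over 5 N; drawer within 3 mm of home, white-capped flask upright in it (value of joint cradle above 0.009 m and distance between flask_blue and cradle_seat below 0.006 m and angle between flask_blue's own z axis and vertical below 0.12 rad and contact force between flask_blue and mixer above 5 N and contact force between the fingers and flask_blue above 3 N and value of joint drawer below 0.003 m and z of flask_white in the frame of drawer_unit below 0.03 m and angle between flask_white's own z axis and vertical below 0.3 rad); the arm keeps its last pose, push and grip.
It fails at once if the glass is pressed with more than 45 N (contact force between flask_blue and mixer above 45 N).
It fails at once if the white-capped flask is lifted out or tipped over (height (world z) of flask_white above 0.05 m or angle between flask_white's own z axis and vertical above 0.5 rad).
It also fails if it takes over 69 s, if anything falls off the work surface, if the arm or the gripper's body presses on something with over 40 N, if the wrist force passes 120 N, or if a joint passes its speed limit or range.

### The arm

A 6-joint arm with a two-finger parallel gripper is mounted at the origin on a cart in front of the work surface, level with it; the furniture and walls round the work are solid. World frame = base frame: x ahead of the robot, y to its left, z up, the work surface at z = 0. Lengths are in m, angles in rad, forces in N, time in s.
With the tool pointing down it reaches from about 0.275 to 1 m from the base axis. Payload 8.4 kg.
Tool frame: the origin (TCP) lies on the centre line of the jaws, within the pads' length; the fingertips stand 17 mm ahead of it and the grasp point (between the pads) lies 2 mm behind it (bot.tcp_to_tips is the z of the fingertips in the tool frame, in m); z points along the fingers, y is the line along which they close (so a half turn about z gives the same grasp; the last joint's range is limited). The gripper opens to 85 mm and grips with 20 to 120 N. Pads are 22 mm wide; open, the fingers measure 114 mm over their backs; the gripper's body (76 mm by 85 mm) begins 54 mm behind the grasp point. The pads swing forward as they close: fully open they stand 13 mm farther back than shut.
Start: joints at [-1.222, 0.353, 1.633, -0, 1.155, -0.002], TCP at [0.215, -0.587, 0.214] pointing down, gripper open.
Joint ranges: [-2.63, 2.63], [-0.92, 2.1], [0.06, 2.66], [-1.3, 4.44], [0, 2.69], [-3.02, 3.02]. Speed limits (rad/s): [2.22, 2.22, 2.79, 3.14, 3.14, 3.14].

### API

Orientations are given as a unit quaternion [x, y, z, w].
In Python, from workcell import bot, hand, kinematics, get_obs, vision, hand_in gives the robot as it stands. The module is installed in compiled form; this text tells all that it offers. Calls block until the motion is done:
- bot.reach(position, orientation): joint-space move of the TCP to a pose.
- bot.servo_line(position, ori=None, velocity=0.15): straight line of the TCP; ori=None keeps the orientation; velocity is the mean speed in m/s.
- bot.goto_joints(angles): joint-space move.
- hand.move_gripper(opening, strength=None): finger opening in m; strength is the grip in N (None keeps the last); returns when the fingers have stopped.
- bot.dwell(seconds).
- kinematics.solve_ik(position, orientation): joint angles nearest the present ones, or None.
- get_obs(): the state.
- vision.read_camera(name): name is "side" or "top"; returns a dict with "frame" (384x512x3 uint8, red, green, blue), "intrinsics" (3x3 intrinsics, pixels), "dist" ([k1, k2, p1, p2, k3] as OpenCV has them; the pictures are not rectified), "view" (4x4, takes a point from world to camera coordinates). Camera axes: x right, y down, z forward; pixel columns grow to the right and rows downward; lengths in m; the calibration is good to about 2 mm. A picture is of the moment at which its call begins. There is no depth.
A pose or a line that the arm cannot do raises bot.IKError and nothing moves.
- hand_in(): hands the job in; it is judged then, once.
The state is a dict: "time_s": time; "joint_pos": joint angles; "joint_vel": joint speeds; "joint_efforts": joint torques, N m; "position": TCP position; "orientation": TCP orientation; "wrist_force": force on the tool from outside, world axes, zero at the start; "ft_torque": the same for the moment, N m; "gripper_width": finger opening in m; "grip_force": force on a finger pad.
Only numpy, scipy, OpenCV 4.12 (cv2) and the standard library are available. Lean on these libraries where they do the work, as an engineer would, in place of code of your own. Each camera call takes 0.05 s, during which the arm holds its last target. There are 200 camera calls.

## Working session

There is one attempt and no reset: what is moved stays moved. The work goes in short steps, each a Python script; the robot and the scene stay as the last script left them, time stands still between calls to the robot, and variables do not carry over. Pictures are saved under pics/ and viewed, at most 10 in all, crops included, and the job is handed in when it is done.

```bash
mkdir -p pics
python3 - <<'E'
from workcell import vision,get_obs
import cv2,json,numpy as np
for n in("side","top"):
    d=vision.read_camera(n); cv2.imwrite(f"pics/{n}0.png",d["frame"][:,:,::-1])
    print(n,np.array(d["intrinsics"]).tolist(),list(d["dist"]),np.round(d["view"],4).tolist())
o=get_obs();print({k:np.round(v,3).tolist() for k,v in o.items()})
E
```

```text
side [[383.37005355450356, 0.0, 259.50715577646326], [0.0, 383.37005355450356, 188.84094275542319], [0.0, 0.0, 1.0]] [np.float64(-0.11830312057682262), np.float64(0.0), np.float64(0.0), np.float64(0.0), np.float64(0.0)] [[0.9171, 0.3984, 0.0135, -0.4307], [0.3203, -0.7163, -0.6199, -0.2786], [-0.2373, 0.5728, -0.7845, 1.4248], [0.0, 0.0, 0.0, 1.0]]
top [[350.2691841743589, 0.0, 252.7828939851495], [0.0, 350.2691841743589, 191.06119540701775], [0.0, 0.0, 1.0]] [np.float64(-0.06402333500514028), np.float64(0.0), np.float64(0.0), np.float64(0.0), np.float64(0.0)] [[-0.0116, -0.9999, -0.0002, -0.1947], [-0.9779, 0.0114, -0.2088, 0.5784], [0.2088, -0.0023, -0.978, 0.8081], [0.0, 0.0, 0.0, 1.0]]
{'time_s': 0.1, 'joint_pos': [-1.222, 0.354, 1.634, -0.0, 1.155, -0.002], 'joint_vel': [-0.001, -0.001, -0.003, 0.001, 0.0, 0.0], 'joint_efforts': [0.0, -60.636, -34.282, 0.0, 0.004, 0.0], 'position': [0.215, -0.587, 0.213], 'orientation': [0.985, 0.174, -0.0, -0.001], 'wrist_force': [-0.354, -0.019, -0.368], 'ft_torque': [0.005, -0.051, -0.002], 'grip_force': 0.0, 'gripper_width': 0.085}
```

View pics/side0.png

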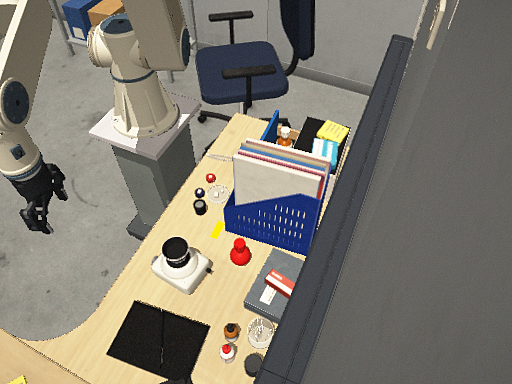

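View pics/top0.png

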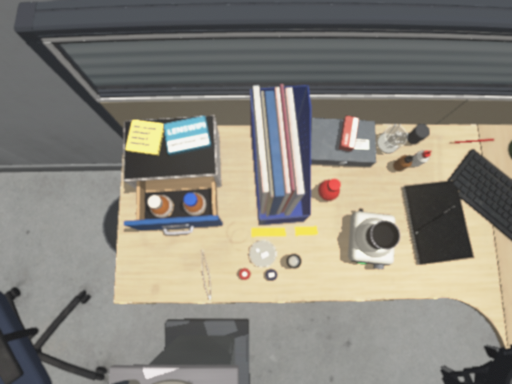

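Candidates, top view. Caps in the drawer: white at (154,202) and blue at (190,200). The red look-alike flask is at (329,189). Another red-capped bottle is at (422,157) and an amber one at (403,163). The mixer cradle is at (382,235). I choose the blue cap at (190,200). Next I measure it and check it in a close crop.

```bash
cat > h.py <<'E'
import numpy as np,cv2
from workcell import vision
def cam(n):
    d=vision.read_camera(n); d["K"]=np.array(d["intrinsics"],float);d["D"]=np.array(d["dist"],float);d["V"]=np.array(d["view"],float);d["hsv"]=cv2.cvtColor(d["frame"],cv2.COLOR_RGB2HSV);return d
def ray(d,p):
    p=np.array(p,float).reshape(-1,1,2);u=cv2.undistortPoints(p,d["K"],d["D"]).reshape(-1,2)
    R=d["V"][:3,:3];c=-R.T@d["V"][:3,3];return c,np.c_[u,np.ones(len(u))]@R
def onz(d,p,z):
    c,r=ray(d,p);return c+r*((z-c[2])/r[:,2])[:,None]
def proj(d,P):
    return cv2.projectPoints(np.array(P,float).reshape(-1,1,3),cv2.Rodrigues(d["V"][:3,:3])[0],d["V"][:3,3],d["K"],d["D"])[0].reshape(-1,2)
def blob(m,roi):
    x0,y0,x1,y1=roi;z=np.zeros(m.shape,np.uint8);z[y0:y1,x0:x1]=m[y0:y1,x0:x1]
    n,l,s,c=cv2.connectedComponentsWithStats(z);k=1+np.argmax(s[1:,4]);return (l==k).astype(np.uint8),s[k],c[k]
E
python3 - <<'E'
from h import *
d=cam("top");s=cam("side")
print("campos",ray(d,[[0,0]])[0],ray(s,[[0,0]])[0])
blue=cv2.inRange(d["hsv"],(100,120,50),(125,255,255))
for nm,m,roi in(("blue",blue,(170,185,212,213)),("white",cv2.inRange(d["hsv"],(0,0,170),(180,60,255)),(143,190,172,215))):
    b,st,c=blob(m,roi);(e,ax,a)=cv2.minEnclosingCircle(cv2.findContours(b,0,1)[0][0])+(0,)
    print(nm,st,c,e,ax,onz(d,[c,e],.106)[:,:2])
b,st,c=blob(blue,(115,210,230,235));print("front",st,c)
# top edge of front: first row per column
cols=np.arange(st[0]+4,st[0]+st[2]-4)
top=np.array([[x,np.nonzero(b[:,x])[0].min()-.5] for x in cols if b[:,x].any()])
bot=np.array([[x,np.nonzero(b[:,x])[0].max()+.5] for x in cols if b[:,x].any()])
for q in(top,bot):
    P=onz(d,q,.124);vx,vy,x0,y0=cv2.fitLine(P[:,:2].astype(np.float32),cv2.DIST_HUBER,0,.01,.01).ravel();print("line",vx,vy,x0,y0,"ends",P[0],P[-1])
# file box extents, desk
f,st,c=blob(blue,(245,80,320,230));ys,xs=np.nonzero(f);print("box",st);print(onz(d,[[st[0],st[1]+st[3]],[st[0]+st[2],st[1]+st[3]]],.25))
crop=np.vstack([cv2.resize(d["frame"][170:245,110:230],None,fx=5,fy=5,interpolation=2)]);cv2.imwrite("pics/c1.png",crop[:,:,::-1])
c2=cv2.resize(d["frame"][200:275,335:410],None,fx=6,fy=6,interpolation=2)
c3=cv2.resize(s["frame"][230:295,145:220],None,fx=6,fy=6,interpolation=2)
c2=np.hstack([c2,np.zeros((450,0,3),np.uint8)]);c3=cv2.copyMakeBorder(c3,0,60,0,0,0)
o=np.hstack([c2,c3])[:, :900];o=cv2.resize(o,(800,400));cv2.imwrite("pics/c2.png",o[:,:,::-1])
E
```

```text
campos [ 0.39465562 -0.19943011  0.9110097 ] [ 0.82238385 -0.84420663  0.95090609]
blue [183 193  13  12 123] [189.49593496 198.55284553] (189.4545440673828, 198.68182373046875) 6.462481498718262 [[ 0.55027877 -0.05273206]
 [ 0.54997196 -0.05264254]]
white [148 195  14  14 146] [154.20547945 201.19178082] (154.3000030517578, 201.10000610351562) 6.935519218444824 [[0.54488408 0.0304076 ]
 [0.54510085 0.03019354]]
front [125 216  93  10 455] [171.43736264 220.37802198]
line 0.05837287 -0.99829483 0.5031455 -0.02259919 ends [0.49513848 0.08115605 0.124     ] [ 0.50480121 -0.11047043  0.124     ]
line 0.058085945 -0.9983116 0.49102196 -0.015231875 ends [0.48600825 0.08062262 0.124     ] [ 0.49569077 -0.11057065  0.124     ]
box [293 203   8  12  35]
[[ 0.48827402 -0.27699522  0.25      ]
 [ 0.48807952 -0.29225963  0.25      ]]
```

View pics/c1.png

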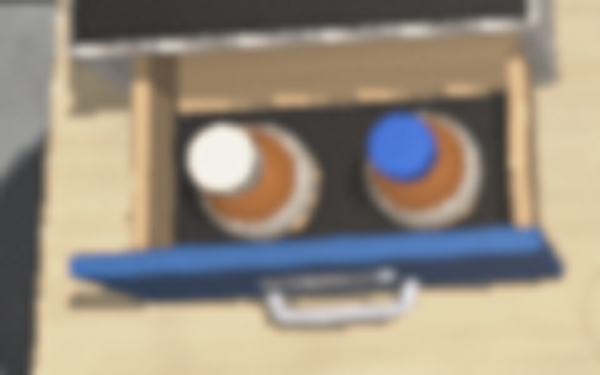

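View pics/c2.png

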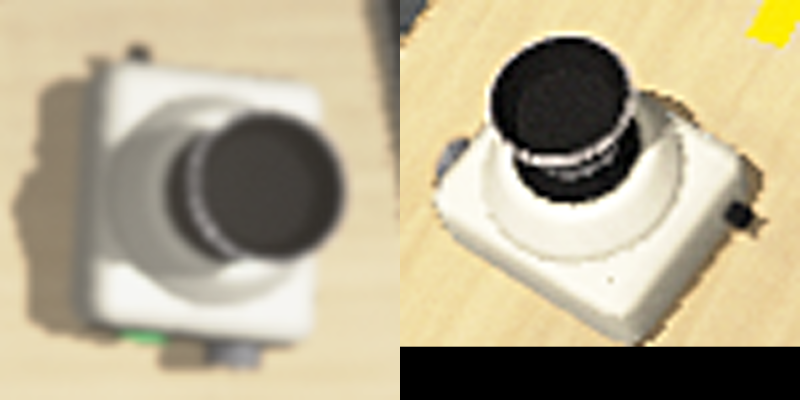

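The first crop shows the blue cap at full-image pixel (189.5,198.6), on the right in the drawer, with white on the left. Their spacing measures 83 mm against the given 84, so they are the right pair. The second crop shows the black ring cradle, with its rim centred at about (385,235) in the top view and (176,245) in the side view.

Run:
```python
from h import *
from scipy.optimize import least_squares
for n,roi in(("top",(340,205,408,270)),("side",(155,228,200,275))):
    d=cam(n);b,st,c=blob(cv2.inRange(d["hsv"],(0,0,0),(180,255,95)),roi)
    q=cv2.findContours(b,0,cv2.CHAIN_APPROX_NONE)[0][0].reshape(-1,2)
    P=onz(d,q,.131)[:,:2]; cp=ray(d,[[0,0]])[0][:2]
    c0=np.array([.455,-.507])
    for _ in range(6):
        away=(P-c0)@((c0-cp)/np.linalg.norm(c0-cp))   # far side of rim from camera
        Q=P[away>0.003]
        r=least_squares(lambda v:np.linalg.norm(Q-v[:2],axis=1)-v[2],[*c0,.0325],loss="soft_l1",f_scale=.001);c0=r.x[:2]
    print(n,st,r.x,np.abs(r.fun).mean(),len(Q))
    w,_,c=blob(cv2.inRange(d["hsv"],(0,0,150),(180,50,255)),(335,200,405,275) if n=="top" else (145,235,220,295))
    h=cv2.convexHull(np.argwhere(w)[:,::-1].astype(np.int32)); R=cv2.minAreaRect(onz(d,h.reshape(-1,2),.086)[:,:2].astype(np.float32));print("body top",R)
d=cam("top")
# files/box extent
print(onz(d,[[262,220],[308,216]],.27),onz(d,[[258,88],[310,88]],.27),onz(d,[[118,125]],0))
```

```text
top [373 222  26  26 539] [ 0.45836455 -0.49787815  0.02807696] 0.00039865290768292914 32
body top ((0.44888901710510254, -0.4910343587398529), (0.11306975781917572, 0.13134045898914337), 82.02916717529297)
side [162 237  26  22 445] [ 0.45799042 -0.49846515  0.03067631] 0.00046392322633887644 30
body top ((0.4702073633670807, -0.5154643654823303), (0.10830248147249222, 0.1395762860774994), 82.72233581542969)
[[ 0.47686705 -0.21724377  0.27      ]
 [ 0.48322364 -0.30233717  0.27      ]] [[ 0.74305438 -0.21385447  0.27      ]
 [ 0.74222737 -0.31851957  0.27      ]] [[0.78310499 0.1744934  0.        ]]
```

```bash
cat >> h.py <<'E'
from workcell import bot,hand,get_obs,kinematics
def q(phi): return [np.cos(phi/2),np.sin(phi/2),0,0]
Q=q(.06)
def st(t=""):
    o=get_obs();print(t,round(o["time_s"],2),np.round(o["position"],4),"F",np.round(o["wrist_force"],1),"w",round(o["gripper_width"],4),"g",np.round(o["grip_force"],1),flush=True)
E
python3 - <<'E'
from h import *
bot.reach([.34,-.2,.30],Q);st()
bot.reach([.38,-.03,.30],Q);st()
hand.move_gripper(.06,50)
bot.reach([.551,-.0530,.20],Q);st()
bot.servo_line([.551,-.0530,.093],velocity=.1);st("down")
hand.move_gripper(.0,50);st("grip")
bot.servo_line([.551,-.0530,.26],velocity=.12);st("up")
d=cam("top");cv2.imwrite("pics/lift.png",cv2.resize(d["frame"][100:300,80:330],(750,600))[:,:,::-1])
E
```

```text
1.88 [ 0.3401 -0.2006  0.3   ] F [-1.1 -0.4 -0.3] w 0.0852 g 0.0
 2.62 [ 0.3802 -0.0308  0.2999] F [0.6 0.3 0. ] w 0.0857 g 0.0
 3.81 [ 0.5503 -0.0529  0.2003] F [-0.1  0.5 -1. ] w 0.0601 g 0.0
down 5.03 [ 0.5515 -0.053   0.0936] F [-0.1  0.5 -0.5] w 0.0601 g 0.0
grip 5.62 [ 0.551 -0.053  0.093] F [-0.5  0.9  0.1] w 0.0001 g 0.0
up 7.17 [ 0.5505 -0.0529  0.2592] F [ 0.3 -0.2 -0.4] w -0.0001 g 0.0
```

View pics/lift.png

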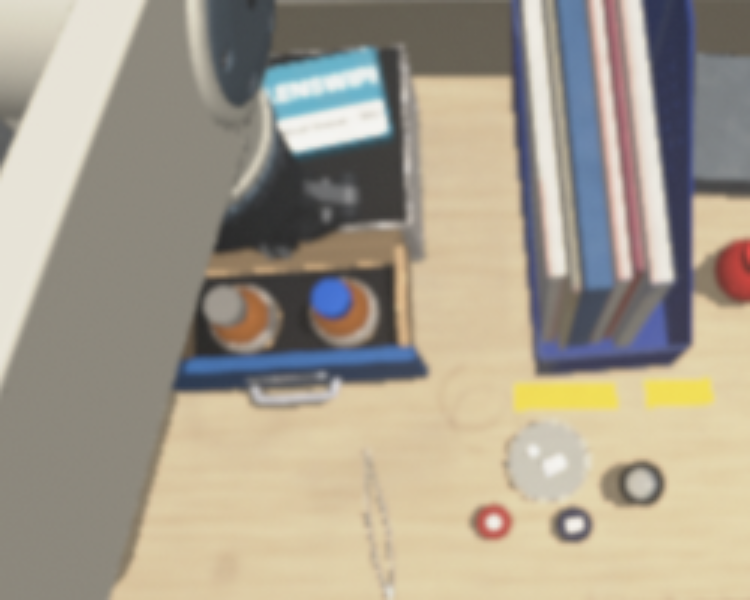

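The grasp closed on nothing: the opening reads 0. The blue cap is still at about (190,199), unmoved. I check where the fingers really are by projection.

Run:
```python
from h import *
d=cam("top");s=cam("side");print(proj(d,[[.551,-.053,.242],[.551,-.053,.32],[.55,-.0527,.106],[.545,.0304,.106]]),proj(s,[[.551,-.053,.242],[.551,-.053,.3],[.55,-.0527,.106],[.545,.0304,.106]]))
print(bot.tcp_to_tips,get_obs()["orientation"])
b,stt,c=blob(cv2.inRange(d["hsv"],(100,120,50),(125,255,255)),(170,185,212,213));print(stt,c)
a=cv2.resize(d["frame"][120:240,120:230],(440,480));e=cv2.resize(s["frame"][80:200,230:320],(360,480))
cv2.imwrite("pics/chk.png",np.hstack([a,e])[:,:,::-1])
```

```text
[[177.43723806 185.19136472]
 [168.09002964 175.15331743]
 [189.47926772 198.66980601]
 [154.2109531  201.14317384]] [[279.68630177 112.75237436]
 [280.81939205  96.26590836]
 [277.06469603 146.57074436]
 [285.20185715 129.32617299]]
0.017 [ 9.99549639e-01  3.00035366e-02 -5.49423374e-04 -6.86552516e-05]
[183 192  13  14 127] [189.45669291 198.49606299]
```

View pics/chk.png

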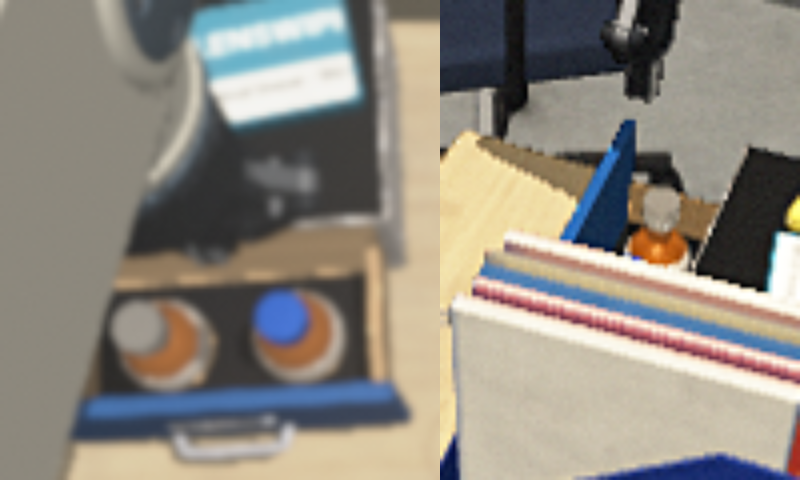

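The white cap matches its side-view prediction, (285.2,129.3) against about (285.5,129), so the cameras are right. The fingertips appear at about (280,104.5), not the predicted (279.7,112.8). That puts the real tips some 25–30 mm higher than nominal. I triangulate them over the clear desk.

Run:
```python
from h import *
bot.reach([.40,-.05,.26],Q)
bot.servo_line([.40,-.38,.22]) if 0 else bot.reach([.36,-.40,.20],Q)
st();p=np.array(get_obs()["position"])
d=cam("top");s=cam("side")
T=p-[0,0,.017];print(proj(d,[T,p]),proj(s,[T,p]))
a=proj(d,[T])[0].astype(int);b=proj(s,[T])[0].astype(int);print(a,b)
A=cv2.resize(d["frame"][a[1]-40:a[1]+40,a[0]-40:a[0]+40],(400,400),interpolation=0);B=cv2.resize(s["frame"][b[1]-40:b[1]+40,b[0]-40:b[0]+40],(400,400),interpolation=0)
cv2.imwrite("pics/tip.png",np.hstack([A,B])[:,:,::-1])
```

```text
9.31 [ 0.3606 -0.3993  0.2   ] F [-1.1 -0.8 -0.5] w -0.0 g 0.0
[[351.34933679 281.10379755]
 [353.69804615 281.46293547]] [[158.61600915 192.54831849]
 [157.31779822 188.3987017 ]]
[351 281] [158 192]
```

View pics/tip.png

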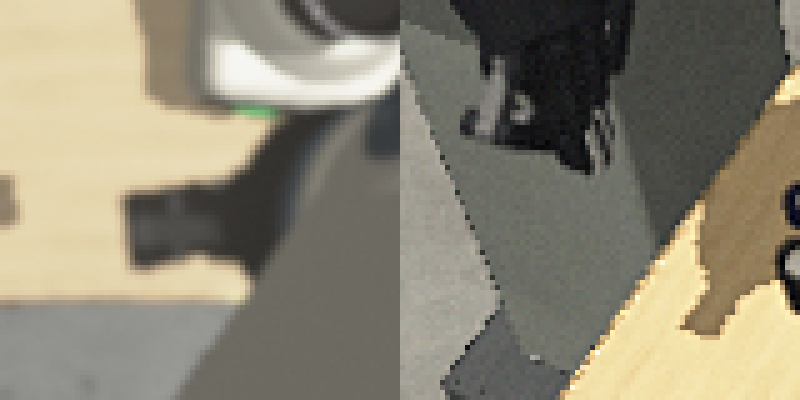

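In the top view the finger ends lie near (337,287), against (351,281) predicted. In the side view the lowest gripper edge runs from (131,178) to (156,186), against (158.6,192.5). I triangulate these points.

Run:
```python
from h import *
d=cam("top");s=cam("side")
def tri(a,b):
    c1,r1=ray(d,[a]);c2,r2=ray(s,[b]);r1=r1[0]/np.linalg.norm(r1);r2=r2[0]/np.linalg.norm(r2)
    t=np.linalg.lstsq(np.c_[r1,-r2],c2-c1,rcond=None)[0];return (c1+t[0]*r1+c2+t[1]*r2)/2,np.linalg.norm(c1+t[0]*r1-c2-t[1]*r2)
for b in((131,178),(144,182),(156,186)):
    for a in((337,280.5),(337,287),(338,294)):print(a,b,*tri(a,b))
p=np.array([.3606,-.3993,.2])
for z in(.17,.183,.2,.22,.24):print(z,onz(d,[[337,287]],z)[0],onz(s,[[144,182],[156,186]],z).round(3).tolist())
A=cv2.resize(d["frame"][250:320,300:400],(800,560),interpolation=2);B=cv2.resize(s["frame"][130:205,110:190],(600,560),interpolation=2)
cv2.imwrite("pics/tip2.png",cv2.resize(np.hstack([A,B]),(800,320))[:,:,::-1])
print(get_obs()["gripper_width"],get_obs()["joint_pos"])
```

```text
(337, 280.5) (131, 178) [ 0.33170238 -0.38911339  0.22106277] 0.08422489163077135
(337, 287) (131, 178) [ 0.32209705 -0.38709629  0.21264293] 0.07517245657838656
(338, 294) (131, 178) [ 0.31219438 -0.38612389  0.20517937] 0.06404223367694416
(337, 280.5) (144, 182) [ 0.34198814 -0.38282443  0.20030459] 0.05330763616013993
(337, 287) (144, 182) [ 0.33253782 -0.38077601  0.19226862] 0.04368332152621876
(338, 294) (144, 182) [ 0.32286542 -0.37983097  0.18547404] 0.03197912550944931
(337, 280.5) (156, 186) [ 0.35258047 -0.37751293  0.18148567] 0.023828669801817085
(337, 287) (156, 186) [ 0.34330286 -0.37545947  0.1739211 ] 0.0136712273995633
(338, 294) (156, 186) [ 0.33387171 -0.37456752  0.16788039] 0.0014421391964024696
0.17 [ 0.34870768 -0.37232319  0.17      ] [[0.298, -0.378, 0.17], [0.335, -0.376, 0.17]]
0.183 [ 0.34951378 -0.36929002  0.183     ] [[0.306, -0.386, 0.183], [0.343, -0.384, 0.183]]
0.2 [ 0.3505679  -0.36532356  0.2       ] [[0.318, -0.396, 0.2], [0.353, -0.394, 0.2]]
0.22 [ 0.35180804 -0.36065714  0.22      ] [[0.331, -0.408, 0.22], [0.366, -0.406, 0.22]]
0.24 [ 0.35304819 -0.35599072  0.24      ] [[0.345, -0.42, 0.24], [0.378, -0.418, 0.24]]
-0.00013588551129102344 [-8.38892540e-01  2.32220813e-01  1.83377156e+00  1.39921883e-04
  1.07501871e+00  6.70307463e-01]
```

View pics/tip2.png

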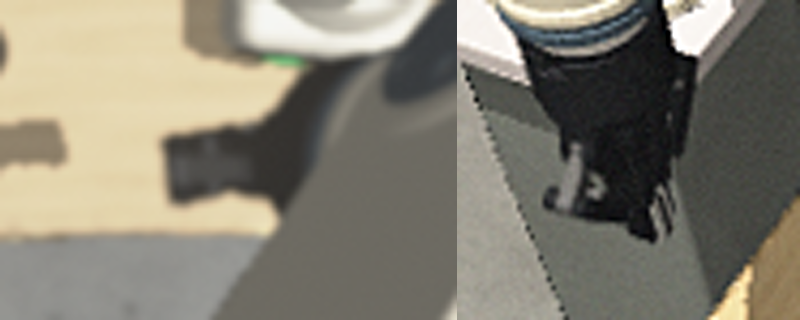

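Those pixels look like body corners rather than finger ends, so the pictures leave it ambiguous. I settle it with an open/close image difference in both views, and then a gentle touch on bare desk for the true tip height.

Run:
```python
from h import *
d0=cam("top");print("spot",onz(d0,[[160,265]],0)[0])
bot.reach([.36,-.25,.25],Q)
x,y=.40,-.16   # clear? check desk colour there
print(proj(d0,[[x,y,0]]))
bot.reach([.39,.03,.15],Q);st()
print("desk px",proj(d0,[[.39,.03,0]]), d0["frame"][tuple(proj(d0,[[.39,.03,0]])[0].astype(int)[::-1])])
im={}
for w in(.085,.0):
    hand.move_gripper(w,50);bot.dwell(.2);st(w)
    for n in("top","side"):im[n,w]=cam(n)
for n in("top","side"):
    df=cv2.absdiff(im[n,.085]["frame"],im[n,0.]["frame"]).max(2);m=(df>30).astype(np.uint8)
    n_,l,s_,c=cv2.connectedComponentsWithStats(m)
    print(n,[(k.tolist()) for k in s_[1:] if k[4]>15])
    p=np.array([.39,.03,.15])
    print("pred tips closed",proj(im[n,0.],[p-[0,0,.017]]),"open fingers tips",proj(im[n,0.],[p+[0,.05,-.004],p+[0,-.05,-.004]]).tolist())
```

```text
spot [0.39812859 0.0385062  0.        ]
[[237.37495063 263.66905036]]
 11.38 [0.3907 0.0292 0.1501] F [ 0.7 -0.7  0.6] w 0.0003 g 0.0
desk px [[163.18185549 268.21262562]] [224 207 169]
0.085 12.37 [0.39 0.03 0.15] F [ 0.1 -0.9 -0.2] w 0.0849 g 0.0
0.0 13.43 [0.39 0.03 0.15] F [-0.6 -1.1  0.4] w 0.0001 g 0.0
top [[139, 258, 18, 7, 73], [160, 259, 12, 16, 158], [140, 270, 15, 8, 64]]
pred tips closed [[147.99687671 268.58654421]] open fingers tips [[123.36220427077342, 268.67354315355016], [169.2850032196849, 268.53738368927134]]
side [[229, 79, 12, 12, 78], [228, 89, 19, 20, 122], [240, 126, 7, 14, 40]]
pred tips closed [[241.36339285 109.93019028]] open fingers tips [[247.71160517497347, 97.98003802295709], [234.52336077710754, 116.12485351127575]]
```

The side-view difference again ends about 7 px, or roughly 28 mm, above the prediction. Now the touch test.

Run:
```python
from h import *
bot.servo_line([.39,.03,.035],velocity=.1);bot.dwell(.2);st()
f0=get_obs()["wrist_force"][2]
z=.035
while z>-.02:
    z-=.002;bot.servo_line([.39,.03,z],velocity=.03)
    if get_obs()["wrist_force"][2]-f0>5:break
st("touch cmd %.3f"%z)
bot.servo_line([.39,.03,.10],velocity=.15)
```

```text
15.03 [0.3904 0.03   0.0354] F [1.  0.2 0.7] w -0.0002 g 0.0
touch cmd -0.019 21.78 [ 0.3901  0.03   -0.0175] F [-8.1 -0.5 42.7] w -0.0002 g 21.4
```

Touch came at TCP z of about −0.017, so the real fingertips stand 34 mm farther back than stated. I shift all heights by −34 mm and redo the grasp, with a check before carrying on.

Run:
```python
from h import *
bot.reach([.38,.0,.20],Q)
hand.move_gripper(.06,50)
bot.reach([.551,-.0530,.15],Q)
bot.servo_line([.551,-.0530,.060],velocity=.12);st("down")
hand.move_gripper(.0,50);st("grip")
if get_obs()["gripper_width"]<.02: raise SystemExit("missed")
bot.servo_line([.551,-.0530,.21],velocity=.15);st("up")
bot.reach([.38,-.03,.22],Q)
bot.reach([.34,-.25,.22],Q)
bot.reach([.459,-.498,.20],Q);bot.dwell(.2);st("over cradle")
```

```text
down 25.49 [ 0.5515 -0.053   0.0608] F [0.2 0.4 0.3] w 0.0601 g 0.0
grip 25.88 [ 0.5517 -0.0531  0.0609] F [-1.4  0.   6.7] w 0.0286 g 48.9
up 27.02 [ 0.5503 -0.0529  0.209 ] F [ 0.6 -0.9 -1.9] w 0.0286 g 49.3
over cradle 29.91 [ 0.4591 -0.497   0.2008] F [-0.5  0.5 -0.9] w 0.0285 g 49.3
```

Run:
```python
from h import *
bot.servo_line([.459,-.498,.168],velocity=.08);bot.dwell(.2);st("pre")
f0=get_obs()["wrist_force"][2];z=.168
while z>.154:
    z-=.0015;bot.servo_line([.459,-.498,z],velocity=.03)
    if get_obs()["wrist_force"][2]-f0>2.5:break
st("seat cmd %.4f"%z)
d=cam("top");s=cam("side")
A=cv2.resize(d["frame"][190:270,320:420],(500,400));B=cv2.resize(s["frame"][190:290,130:230],(400,400))
cv2.imwrite("pics/place.png",cv2.resize(np.hstack([A,B]),(800,356))[:,:,::-1])
```

```text
pre 30.66 [ 0.4592 -0.4983  0.1685] F [ 1.1  0.  -0.6] w 0.0285 g 49.3
seat cmd 0.1605 31.91 [ 0.4592 -0.4981  0.1609] F [0.3 0.8 4.7] w 0.0287 g 49.6
```

View pics/place.png

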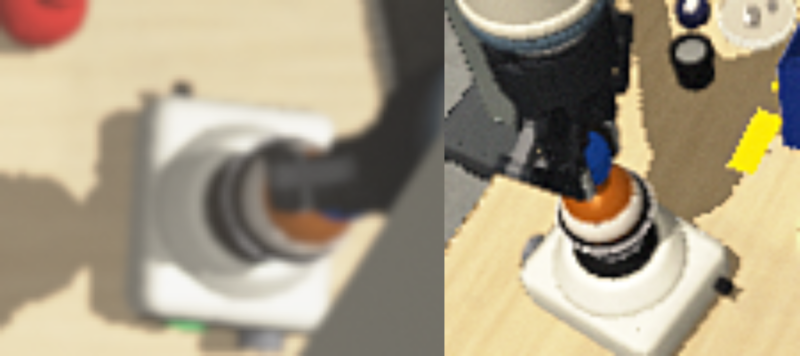

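The flask stands upright in the ring in both views: amber bulb at about (600,190) in the side half, with contact at the predicted height. I release it and push the drawer home.

Run:
```python
from h import *
hand.move_gripper(.06,50)
bot.servo_line([.459,-.498,.235],velocity=.2);st("released")
bot.reach([.34,-.25,.22],Q)
u=np.array([np.cos(.06),np.sin(.06)]);f=np.array([.4936,-.0143])
P=lambda s,z=.073:[*(f+u*s),z]
bot.reach(P(-.05,.12),Q);hand.move_gripper(0,50)
bot.servo_line(P(-.05),velocity=.15);st("low")
bot.servo_line(P(.05),velocity=.08);st("mid")
s=.05;k=0
while s<.105:
    s+=.003;bot.servo_line(P(s),velocity=.06);o=get_obs();F=np.array(o["wrist_force"][:2])@u
    print(round(s,3),round(float(F),1),end="; ")
    if F<-20:break
st("end")
```

```text
released 32.94 [ 0.459  -0.498   0.2352] F [-0.8  0.3 -1. ] w 0.06 g 0.0
low 36.13 [ 0.4435 -0.0172  0.073 ] F [-0.1 -0.  -0.1] w 0.0001 g 0.0
mid 37.53 [ 0.5433 -0.0112  0.0731] F [-0.4 -0.2 -0.4] w 0.0 g 0.0
0.053 0.0; 0.056 -0.6; 0.059 0.0; 0.062 -0.4; 0.065 -0.3; 0.068 -0.3; 0.071 -4.9; 0.074 -0.5; 0.077 0.1; 0.08 -5.2; 0.083 -16.4; 0.086 -27.9; end 40.53 [ 0.5719 -0.0095  0.072 ] F [-27.8  -3.1  18.3] w -0.0001 g 13.6
```

The detent showed at s=0.071 and the hard stop at about 0.080, as expected. I back off, check the front line and the cap by colour, and return over the flask.

Run:
```python
from h import *
u=np.array([np.cos(.06),np.sin(.06)]);f=np.array([.4936,-.0143])
bot.servo_line([*(f+u*.03),.073],velocity=.15)
bot.reach([.36,-.10,.22],Q)
bot.reach([.34,-.25,.235],Q)
d=cam("top");m=cv2.inRange(d["hsv"],(100,120,50),(125,255,255))
b,s,c=blob(m,(115,160,230,215));q_=np.array([[x,np.nonzero(b[:,x])[0].min()-.5] for x in range(s[0]+8,s[0]+s[2]-8) if b[:,x].any()])
P=onz(d,q_,.124)[:,:2];print("front",s,"travel along u:",np.median((P-[.5031,-.0226])@u))
b,s,c=blob(m,(360,210,415,260));print("cap",s,c,onz(d,[c],.207))
sd=cam("side");b,s,c=blob(cv2.inRange(sd["hsv"],(100,120,50),(125,255,255)),(150,195,210,260));print(s,c,onz(sd,[c],.2));st()
```

```text
front [125 177  91  12 399] travel along u: 0.09022381682428433
cap [391 226  15  13 153] [398.09150327 231.85620915] [[ 0.45687197 -0.49494386  0.207     ]]
[163 227  14  15 164] [169.31707317 233.90853659] [[ 0.45886164 -0.5011918   0.2       ]]
 42.76 [ 0.3403 -0.249   0.2342] F [ 0.3 -0.5 -1. ] w 0.0 g 0.0
```

Drawer travel reads 90 mm by vision, and the detent and stop profile agree with home. The blue cap is centred over the seat at (0.457,−0.496) on average across the two views. Now I regrip and press.

Run:
```python
from h import *
hand.move_gripper(.06,60)
x,y=.459,-.498
bot.reach([x,y,.235],Q);bot.servo_line([x,y,.161],velocity=.12);st("at")
f0=get_obs()["wrist_force"][2]
hand.move_gripper(0,60);bot.dwell(.2);st("grip")
if get_obs()["gripper_width"]<.02: raise SystemExit("missed")
z=.161
while z>.1465:
    z-=.001;bot.servo_line([x,y,z],velocity=.03);o=get_obs();F=o["wrist_force"][2]-f0
    print(round(z,4),round(o["position"][2],4),round(F,1),end="; ")
    if F>17:break
bot.dwell(.5);st("pressed")
```

```text
at 45.19 [ 0.4593 -0.4982  0.1618] F [ 0.2 -0.2  0.2] w 0.0597 g 0.0
grip 45.77 [ 0.4593 -0.4984  0.1615] F [ 0.7 -0.3  3.9] w 0.0284 g 58.8
0.16 0.1602 4.3; 0.159 0.1592 4.3; 0.158 0.1583 6.0; 0.157 0.1573 6.5; 0.156 0.1564 5.9; 0.155 0.1555 6.9; 0.154 0.1546 6.8; 0.153 0.1537 8.6; 0.152 0.1528 8.6; 0.151 0.1518 9.2; 0.15 0.151 9.6; 0.149 0.1502 11.4; 0.148 0.1501 17.0; 0.147 0.15 24.1; pressed 49.77 [ 0.4599 -0.4987  0.1501] F [-3.1  3.  23.2] w 0.028 g 61.0
```

The spring profile runs 4 to 11 N over about 12 mm and then hits the stop. I ease back slightly and take a last look.

Run:
```python
from h import *
bot.servo_line([.459,-.498,.1478],velocity=.03);bot.dwell(.3);st("hold")
d=cam("top");s=cam("side")
A=cv2.resize(d["frame"][150:250,110:230],(480,400));B=cv2.resize(s["frame"][190:290,130:210],(320,400))
cv2.imwrite("pics/fin.png",np.hstack([A,B])[:,:,::-1])
```

```text
hold 50.33 [ 0.4597 -0.4985  0.15  ] F [-1.2  1.9 18.8] w 0.0283 g 60.2
```

View pics/fin.png

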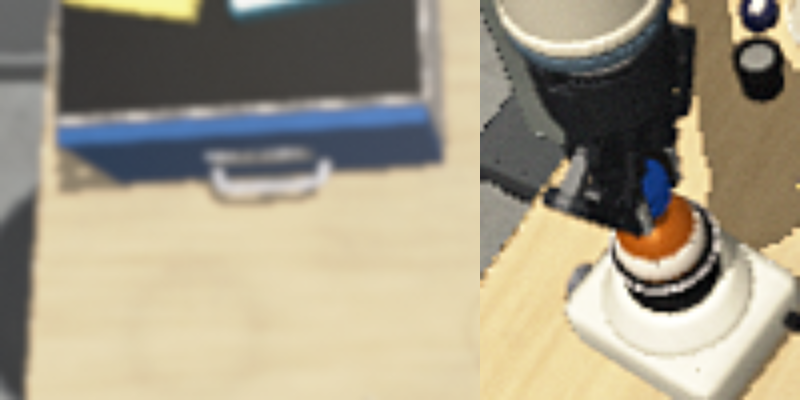

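The drawer front lies flush against the carcass at about (250,125). The flask is upright in the compressed cradle at about (660,245), held at 19 N. I hand it in.

```bash
python3 -c "
from workcell import hand_in
print(hand_in())"
```

```text
the job is handed in; nothing more can be done
None
```

The job is handed in: the blue-capped flask is held upright on the cradle's stop at about 19 N, and the drawer is closed past its detent with the white-capped flask inside. The hand-in returned no verdict, and the white flask could not be seen once the drawer was shut.

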